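Cock a spring pin setter and trip it

ROBOT

A 6-joint arm with a two-finger parallel gripper is mounted at the origin on a cart in front of the work surface, level with it; the furniture and walls round the work are solid. World frame = base frame: x ahead of the robot, y to its left, z up, the work surface at z = 0. Lengths are in m, angles in rad, forces in N, time in s.
With the tool pointing down it reaches from about 0.35 to 0.975 m from the base axis. Payload 4.9 kg.
Tool frame: the origin (TCP) lies at the very end of the fingers, on their centre line; the grasp point (between the pads) lies 19 mm behind it; z points along the fingers, x is the direction in which the jaws open and shut, and the axes are right-handed (so a half turn about z gives the same grasp; the last joint's range is limited). The gripper opens to 85 mm and grips with 20 to 120 N. Pads are 22 mm wide; open, the fingers measure 114 mm over their backs; the gripper's body (76 mm by 85 mm) begins 54 mm behind the grasp point. The pads swing forward as they close: fully open they stand 13 mm farther back than shut.
Start: joints at [-1.25, 0.053, 1.613, -0, 1.476, -0.119], TCP at [0.266, -0.566, 0.231] pointing down, gripper open.
Joint ranges: [-3.01, 3.01], [-1.01, 2.22], [0.06, 2.58], [-1.02, 4.17], [0.09, 2.62], [-3.14, 3.14]. Speed limits (rad/s): [2.57, 2.57, 3.14, 3.14, 3.14, 3.14].

INTERFACE

Orientations are given as a rotation vector (axis times angle).
In Python, from station import readout, viewer, ctrl, nets gives the robot as it stands. The module is installed in compiled form; this text tells all that it offers.
- The arm moves only by the tool step_arm, never from a script. Its argument "moves" is a list that holds one entry, the list of rows, each a list of 4 numbers: the shift along the world's x, y, z in cm, then the turn about the world's z in rad. In form: [[[dx, dy, dz, yaw], ...]]. A call has 1 to 10 rows; each row shifts and turns the commanded pose from where the row before left it; what a row does not reach is not made up. A row lasts 1/12 s, in which the tool goes at most 41.7 mm and 7.16 degrees, less where a joint would pass 70% of its speed; a pose out of reach is approached as far as the arm can. A call is refused whole if a number of a shift passes 4.17 or a number of a turn 0.125, either way. A call with a gripper value outside its range is refused whole. "grip" is the closure, from 0 (fully open) to 1 (shut), set as the call begins (left out, the last holds). The fingers move at their own pace and stop on an object; "squeeze" is the grip in N (left out, the last holds). Time passes only in rows, so rows that do not move let the fingers close. It gives the time, the measured TCP pose, the force and the opening at its end, in the units of the state.
- readout.get_obs(): the state, without advancing time (a new reading comes with each control period).
- viewer.get_image(name): name is "side" or "top" or "wrist"; returns the picture (384x512x3 uint8, blue, green, red); there is no depth.
- viewer.calibration(name): a dict with "camera_matrix" (3x3 intrinsics, pixels), "R" (3x3) and "t" (3): a world point X has camera coordinates R X + t. Camera axes: x right, y down, z forward; pixel columns grow to the right and rows downward; lengths in m; the calibration is good to about 2 mm. A picture is of the moment at which its call begins: read the wrist's pose just before it. calibration takes no time and is no camera call; for the wrist camera it gives the pose at the moment of the call.
- ctrl.finish_job(): hands the job in, once; it reports no verdict.
Trained networks look in the newest picture that a camera, given by its name, has taken for a name from the list of things; names that differ only in an ending like _2 or _b are one class to them, and where a whole thing is asked for, a point or a joint stands for the part that bears it (a point fixed in the world has none). Each returns a list of dicts, best first, with "confidence" (0 to 1); they miss things now and then, are a little off and sometimes report something else, mostly with a low value. They report only what shows in the picture. A call takes as long as a camera call.
- nets.masks_of(camera, thing): "region" (384x512 bool, what is visible of it) and "box" ([left, top, right, bottom] in pixels, round what is visible of it).
- nets.pinpoint(camera, thing): "at" ([column, row] in pixels: a listed point, or the origin of a listed thing).
The state is a dict: "t": time; "q": joint angles; "dq": joint speeds; "effort": joint torques, N m; "tool_pos": TCP position; "tool_rot": TCP orientation; "contact_force": force on the tool from outside, world axes, zero at the start; "wrist_torque": the same for the moment, N m; "opening": finger opening in m.
Only numpy, scipy, OpenCV 4.12 (cv2) and the standard library are available. Lean on these libraries where they do the work, as an engineer would, in place of code of your own. Each camera call takes 0.05 s, during which the arm holds its last target. There are 200 camera calls.

TASK

Set the pin in the hub with the bench spring pin setter: pull its striker back by the upright lug until the sear catches, stopping as soon as you feel the rubber buffer so that the buffer is not strained, and let go so that the sear holds the striker cocked. Then press the sear's thumb pad to fire the striker, so that the blow drives the pin fully home in the hub, and leave the tool fired with pad and lug released and the things lying around undisturbed.

Things in the scene. Friction and masses are not known exactly. Their poses are not given: they have to be found in the camera images.
- stamp_base: The pin setter's bed: fixed grey plate 350 x 90 x 12 mm. Origin: centre of its underside, on the bench. +x is the firing direction, z up. All lies along y = 0, from rear to front: thumb pad, catch block (cheeks to z 60 mm), hammer block with upright pull lug, spring barrel (x 80 to 104, top z 52 mm), steel hub lying across (x 120 to 152 mm) with the pin, strap and bolt over it to z 57 mm.
- pull_lug (a point): Centre of the top face of the striker's upright pull lug, a bare steel post 12 mm thick (along the bed's x) and 24 mm wide (along y), top 125 mm above the bench; all else near it stays below 76 mm (the sear lever behind it rises to that as it is lifted). It moves with the striker, at bed x = 60 mm minus striker.
- pad_middle (a point): Fixed point of the bed (bed x -140 mm, z 81 mm): middle of the thumb pad's top at the mean setting. The pad, black, level, 40 mm (x) by 26 mm (y), is the rear end of the sear lever. Catch block, sear and pad are clamped together up to 10 mm either way along the bed's x from the mean; the setting differs each time and is not reported. The pad covers this point in every case.
- striker (a joint): Slide of the striker in m, growing as it is drawn back (bed -x). Starts at 0.005 to 0.008, its nose on the pin; about 0 with the pin home. The spring pulls with 3 N plus 0.1 N per mm. Somewhere from 0.035 to 0.055, by the setting of the catch block, its cross pin passes the sear's tooth (lifting it adds 1 to 4 N over 20 mm, then it drops in) and, eased forward, is held there. The rubber buffer comes 1 mm further back.
- buffer (a joint): Squash of the rubber buffer behind the striker in m, 0 when free. Stiff: 4 N per mm, added to the spring's 6 to 9 N. Beyond 4 mm (16 N on it, a pull of some 23 N in all) it is strained. A firm rise of the pull to 12 N or more means that the buffer is met and the sear has dropped.
- sear (a joint): Tilt of the sear lever in rad, 0 with its tooth down (sprung to it), growing as the thumb pad is pressed down or the tooth is lifted. It turns about a cross axis 55 mm ahead of the pad's middle, 48 mm above the bench. It lets the striker go at about 0.12 (pad down 6 to 7 mm, about 3 N) and stops at 0.26 (pad down 14 mm).
- pin (a joint): How far the brass pin, 9 mm thick, has gone into the hub, in m: starts at 0 to 0.003 (5 to 8 mm proud), home and flush at 0.008. It moves only under some 9 N or a blow.
- solder_reel: Solder reel standing on its flange, 64 x 54 x 42 mm, loose bystander. Origin: centre of its underside.
- flux_vial: Small amber bottle, 25 mm across and 54 mm tall, standing upright, loose bystander. Origin: centre of its underside.
- side_cutter: Side cutters lying flat, 48 x 141 x 12 mm, loose bystander behind the rear end of the tool. Origin: centre of its underside.

How it is judged:
By the outcome, as a careful person would: the job done as asked, in the order asked, and still so for the second after the job is handed in, with the robot touching nothing.
It also fails if it takes over 42 s, if anything falls off the work surface, if the arm or the gripper's body presses on something with over 40 N, if the wrist force passes 120 N, or if a joint passes its speed limit or range.

## Working session

There is one attempt and no reset: what is moved stays moved. The work goes in short steps, Python scripts to look and compute and a tool call to move; the robot and the scene stay as the last step left them, time stands still between calls to the robot, and variables do not carry over. Pictures are saved under pics/ and viewed, about 8 in all and at most 12, crops included, and the job is handed in when it is done.

Besides the shell and the picture viewer there is one more tool, called after "Emit:" by a JSON object that holds its "method" and its "body". step_arm: Moves the arm, as the interface text tells. Its arguments: {"type":"object","properties":{"moves":{"type":"array","items":{"type":"array","items":{"type":"array","items":{"type":"number"}}}},"grip":{"type":"number"},"squeeze":{"type":"number"}},"required":["moves"]}

```bash
mkdir -p pics; cat > h.py <<'E'
import numpy as np, cv2
from station import readout, viewer, ctrl, nets
def ray(c,uv):
    k=viewer.calibration(c);K,R,t=[np.array(k[n]) for n in("camera_matrix","R","t")]
    d=R.T@np.linalg.solve(K,[uv[0],uv[1],1.]);return -R.T@t,d
def atz(c,uv,z):
    o,d=ray(c,uv);return o+d*(z-o[2])/d[2]
def proj(c,X):
    k=viewer.calibration(c);p=np.array(k["camera_matrix"])@(np.array(k["R"])@X+np.array(k["t"]));return p[:2]/p[2]
E
python3 - <<'E'
from h import *
np.set_printoptions(precision=4,suppress=True)
o=readout.get_obs();print(o['t'],o['tool_pos'],o['tool_rot'],o['contact_force'],o['opening'])
Z={'stamp_base':0,'pull_lug':.125,'pad_middle':.081,'solder_reel':0,'flux_vial':0,'side_cutter':0}
ims=[]
for c in('top','side'):
    im=viewer.get_image(c)
    cv2.imwrite(f'pics/{c}0.png',im)
    for n,z in Z.items():
        for r in nets.pinpoint(c,n)[:2]: print(c,n,r['confidence'],r['at'],atz(c,r['at'],z))
E
```

```text
0.0 [ 0.2659 -0.5649  0.2301] [-2.6515  1.6826  0.0025] [ 0.0175 -0.5214 -0.9651] 0.08546636895862449
top stamp_base 0.61 [240.3, 216.7] [ 0.536  -0.0355  0.    ]
top pull_lug 0.89 [212.1, 208.5] [0.5339 0.025  0.125 ]
top pull_lug 0.67 [254.5, 162.8] [ 0.6482 -0.0665  0.125 ]
top pad_middle 0.74 [293.6, 226.1] [ 0.5087 -0.1679  0.081 ]
top flux_vial 0.63 [305.2, 156.5] [ 0.7115 -0.203   0.    ]
top side_cutter 0.93 [362.3, 261.4] [ 0.4369 -0.3561  0.    ]
side stamp_base 0.94 [277.6, 225.9] [ 0.5313 -0.0337  0.    ]
side pull_lug 0.57 [277.4, 193.5] [0.5409 0.0141 0.125 ]
side solder_reel 0.83 [213.2, 220.1] [ 0.6878 -0.0688  0.    ]
side flux_vial 0.73 [206.1, 195.2] [ 0.7095 -0.1835  0.    ]
side side_cutter 0.56 [294.3, 162.9] [ 0.4419 -0.3495  0.    ]
```

View pics/top0.png

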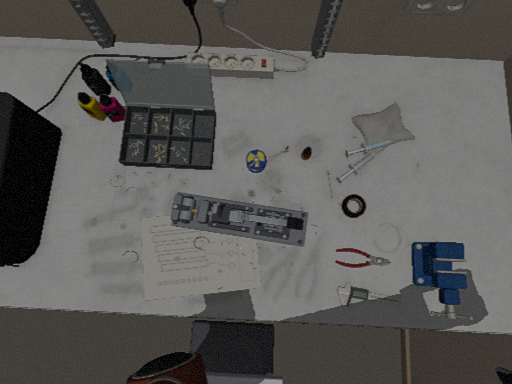

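View pics/side0.png

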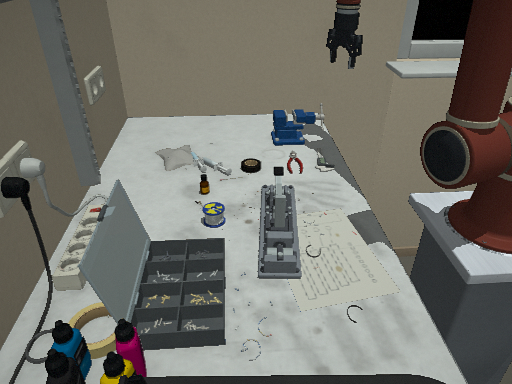

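```bash
python3 - <<'E'
from h import *
from scipy.spatial.transform import Rotation as R
np.set_printoptions(precision=4,suppress=True)
o=readout.get_obs();print(R.from_rotvec(o['tool_rot']).as_matrix())
a=ray('top',[212.1,208.5]);b=ray('side',[277.4,193.5])
A=np.c_[a[1],-b[1]];s=np.linalg.lstsq(A,b[0]-a[0],rcond=None)[0]
print('tri lug',a[0]+a[1]*s[0],b[0]+b[1]*s[1])
lug=np.array([.5339,.025]);pad=np.array([.5087,-.1679]);u=lug-pad;print(np.linalg.norm(u),u/np.linalg.norm(u),np.degrees(np.arctan2(u[1],u[0])))
E
```

```text
[[ 0.4257 -0.9049  0.    ]
 [-0.9049 -0.4257 -0.    ]
 [ 0.     -0.     -1.    ]]
tri lug [0.5332 0.0244 0.1293] [0.542  0.0225 0.1305]
0.19453907062592848 [0.1295 0.9916] 82.55716410938996
```

Top view: the tool lies along world +y, slightly toward +x. The hub is at the left (185,208), the lug near (212,208) and the black pad at (296,224). The reel is at (256,160), the vial at (306,154) and the cutters at (362,257). The side view agrees. I'm moving over the tool for a wrist view.

Emit:
{"method": "step_arm", "body": {"moves": [[[1.7, 3.5, 0.2, -0.057], [1.7, 3.5, 0.2, -0.057], [1.7, 3.5, 0.2, -0.057], [1.7, 3.5, 0.2, -0.057], [1.7, 3.5, 0.2, -0.057], [1.7, 3.5, 0.2, -0.057], [1.7, 3.5, 0.2, -0.057], [1.7, 3.5, 0.2, -0.057], [1.7, 3.5, 0.2, -0.057], [1.7, 3.5, 0.2, -0.057]]], "grip": 0.3}}

```text
t: 1.53
tool_pos: [0.4365, -0.2138, 0.2518]
tool_rot: [-2.068, 2.364, -0.002]
contact_force: [0.7, -1.3, -0.1]
opening: 0.06
```

Emit:
{"method": "step_arm", "body": {"moves": [[[1.7, 3.2, 0, 0], [1.7, 3.2, 0, 0], [1.7, 3.2, 0, 0], [1.7, 3.2, 0, 0], [1.7, 3.2, 0, 0], [0, 0, 0, 0], [0, 0, 0, 0]]]}}

```text
t: 2.12
tool_pos: [0.5215, -0.054, 0.2513]
tool_rot: [2.076, -2.357, 0.0]
contact_force: [-0.1, 0.5, 0.5]
opening: 0.0597
```

```bash
python3 - <<'E'
from h import *
from scipy.spatial.transform import Rotation as R
np.set_printoptions(precision=4,suppress=True)
o=readout.get_obs();print(o['t'],o['q'],o['tool_pos'],R.from_rotvec(o['tool_rot']).as_matrix()[:,0],o['contact_force'],o['opening'])
im=viewer.get_image('wrist');cv2.imwrite('pics/w1.png',im)
for n,z in {'stamp_base':0,'pull_lug':.125,'pad_middle':.081}.items():
    for r in nets.pinpoint('wrist',n)[:2]: print(n,r['confidence'],r['at'],atz('wrist',r['at'],z))
for r in nets.masks_of('wrist','stamp_base')[:1]:
    print(r['box'])
for r in nets.masks_of('top','stamp_base')[:1]:
    m=r['region'];ys,xs=np.nonzero(m)
    P=np.array([atz('top',(x,y),.012)[:2] for x,y in zip(xs,ys)],np.float32)
    print(r['confidence'],cv2.minAreaRect(P))
E
```

```text
2.1167 [-0.245  -0.2019  1.8209 -0.0003  1.5228  1.4524] [ 0.5215 -0.054   0.2513] [-0.1263 -0.992   0.0003] [-0.1009  0.467   0.5482] 0.059748202000568414
stamp_base 0.77 [226.0, 154.8] [ 0.5311 -0.0319  0.    ]
pull_lug 0.91 [157.6, 179.8] [0.5339 0.022  0.125 ]
pad_middle 0.61 [358.8, 164.5] [ 0.5141 -0.1742  0.081 ]
[75.9, 118.6, 372.5, 192.8]Traceback (most recent call last):
  File "<stdin>", line 12, in <module>
  File "h.py", line 7, in atz
    o,d=ray(c,uv);return o+d*(z-o[2])/d[2]
        ~~~^^^^^^
  File "h.py", line 4, in ray
    k=viewer.calibration(c);K,R,t=[np.array(k[n]) for n in("camera_matrix","R","t")]
ValueError: time passes only in moves, steps and waits
```

View pics/w1.png

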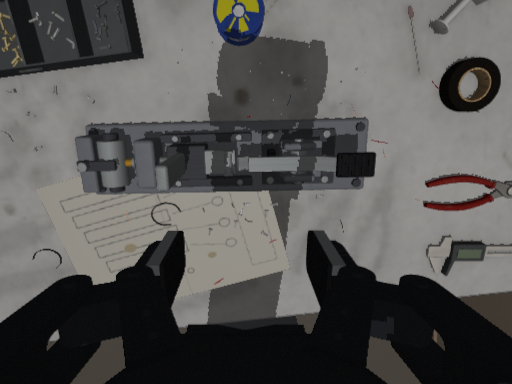

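The wrist view shows the bed from (80,120) to (367,190), the pad at (356,164) and the lug near (165,175). I'll zoom in and compute the axis.

```bash
python3 - <<'E'
from h import *
np.set_printoptions(precision=4,suppress=True)
for uv in [(90,125),(367,119),(365,189),(78,192)]: print(uv,atz('wrist',uv,.012))
c=[atz('wrist',uv,.012) for uv in [(90,125),(367,119),(365,189),(78,192)]]
d=(c[0]-c[1]+c[3]-c[2]);print('axis',np.arctan2(d[1],d[0]),'ctr',np.mean(c,0))
for n in('pull_lug',):
  for r in nets.masks_of('wrist',n)[:1]: print(r['confidence'],r['box'],r['region'].sum())
im=cv2.imread('pics/w1.png')[110:205,65:225];cv2.imwrite('pics/w1c.png',cv2.convertScaleAbs(cv2.resize(im,None,fx=5,fy=5,interpolation=cv2.INTER_CUBIC),alpha=1.8))
E
```

```text
(90, 125) [0.5908 0.126  0.012 ]
(367, 119) [ 0.5535 -0.2102  0.012 ]
(365, 189) [ 0.4652 -0.2052  0.012 ]
(78, 192) [0.5101 0.1638 0.012 ]
axis 1.4548218269139273 ctr [ 0.5299 -0.0314  0.012 ]
0.95 [132.4, 146.0, 237.0, 187.9] 2551
```

View pics/w1c.png

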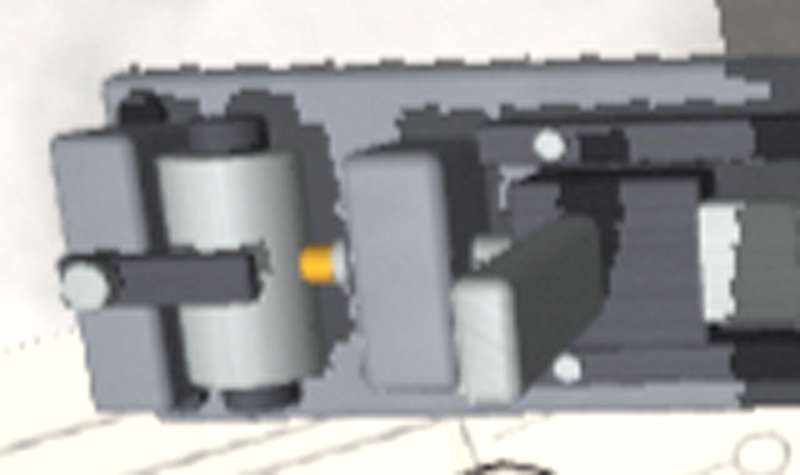

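Emit:
{"method": "step_arm", "body": {"moves": [[[0.75, 3.6, 0, 0.006], [0.75, 3.6, 0, 0.006], [0, 0, -3.5, 0], [0, 0, -3.5, 0], [0, 0, -3.5, 0], [0, 0, -2.0, 0], [0, 0, -1.0, 0], [0, 0, 0, 0]]]}}

```text
t: 3.13
tool_pos: [0.5341, 0.0161, 0.1134]
tool_rot: [2.083, -2.347, -0.006]
contact_force: [-0.2, 1.3, -0.4]
opening: 0.0598
```

```bash
python3 - <<'E'
from h import *
np.set_printoptions(precision=4,suppress=True)
print(readout.get_obs()['tool_pos'])
im=viewer.get_image('wrist');k=viewer.calibration('wrist')
for r in nets.pinpoint('wrist','pull_lug')[:2]: print(r['confidence'],r['at'],atz('wrist',r['at'],.125))
cv2.imwrite('pics/w2.png',im)
E
```

```text
[0.5341 0.0161 0.1134]
0.75 [235.7, 249.5] [0.5366 0.0209 0.125 ]
```

View pics/w2.png

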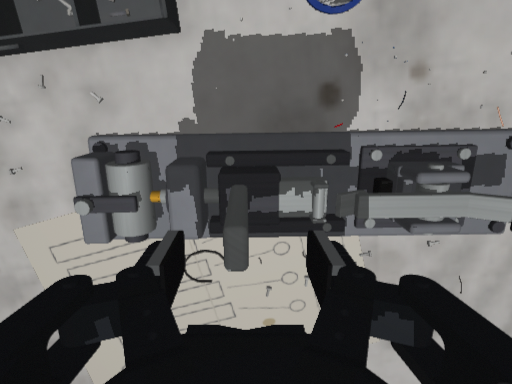

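The lug top at (236,252) stands between the fingers. I'll nudge over, lower and grip.

Emit:
{"method": "step_arm", "body": {"moves": [[[0.2, 0.35, -1.0, 0], [0, 0, -0.9, 0], [0, 0, 0, 0]]]}}

```text
t: 3.48
tool_pos: [0.5376, 0.0202, 0.0962]
tool_rot: [2.086, -2.348, -0.002]
contact_force: [-0.6, -0.1, -0.5]
opening: 0.0598
```

Emit:
{"method": "step_arm", "body": {"moves": [[[0, 0, 0, 0], [0, 0, 0, 0], [0, 0, 0, 0], [0, 0, 0, 0], [0, 0, 0, 0], [0, 0, 0, 0]]], "grip": 1, "squeeze": 30}}

```text
t: 3.98
tool_pos: [0.5385, 0.0204, 0.0979]
tool_rot: [-2.087, 2.347, -0.0]
contact_force: [0.6, 1.5, 1.8]
opening: 0.0113
```

Emit:
{"method": "step_arm", "body": {"moves": [[[-0.07, -0.6, 0, 0], [-0.07, -0.6, 0, 0], [-0.07, -0.6, 0, 0], [-0.07, -0.6, 0, 0], [0, 0, 0, 0], [0, 0, 0, 0]]]}}

```text
t: 4.48
tool_pos: [0.5359, -0.0038, 0.0979]
tool_rot: [-2.084, 2.347, 0.0]
contact_force: [1.4, 7.2, 2.2]
opening: 0.0115
```

Emit:
{"method": "step_arm", "body": {"moves": [[[-0.02, -0.2, 0, 0], [-0.02, -0.2, 0, 0], [0, 0, 0, 0]]]}}

```text
t: 4.73
tool_pos: [0.5355, -0.0078, 0.0979]
tool_rot: [-2.084, 2.347, 0.0]
contact_force: [2.8, 6.9, 1.9]
opening: 0.0122
```

Emit:
{"method": "step_arm", "body": {"moves": [[[-0.02, -0.15, 0, 0], [0, 0, 0, 0]]]}}

```text
t: 4.9
tool_pos: [0.5354, -0.0092, 0.0979]
tool_rot: [-2.084, 2.347, 0.0]
contact_force: [2.4, 7.4, 2.1]
opening: 0.0114
```

Emit:
{"method": "step_arm", "body": {"moves": [[[-0.02, -0.15, 0, 0], [0, 0, 0, 0]]]}}

```text
t: 5.07
tool_pos: [0.5352, -0.0107, 0.0979]
tool_rot: [-2.084, 2.347, 0.0]
contact_force: [2.9, 6.1, 1.8]
opening: 0.0114
```

Emit:
{"method": "step_arm", "body": {"moves": [[[-0.01, -0.15, 0, 0], [0, 0, 0, 0]]]}}

```text
t: 5.23
tool_pos: [0.535, -0.0124, 0.0979]
tool_rot: [-2.085, 2.347, -0.0]
contact_force: [2.3, 4.7, 2.3]
opening: 0.0114
```

Emit:
{"method": "step_arm", "body": {"moves": [[[-0.02, -0.15, 0, 0], [0, 0, 0, 0]]]}}

```text
t: 5.4
tool_pos: [0.5348, -0.0145, 0.0978]
tool_rot: [-2.085, 2.348, -0.002]
contact_force: [1.7, 2.8, 2.3]
opening: 0.012
```

Emit:
{"method": "step_arm", "body": {"moves": [[[-0.01, -0.15, 0, 0], [0, 0, 0, 0]]]}}

```text
t: 5.57
tool_pos: [0.5347, -0.0153, 0.0979]
tool_rot: [-2.084, 2.347, 0.0]
contact_force: [3.1, 5.3, 2.4]
opening: 0.0114
```

Emit:
{"method": "step_arm", "body": {"moves": [[[-0.02, -0.15, 0, 0], [0, 0, 0, 0], [0, 0, 0, 0]]]}}

```text
t: 5.82
tool_pos: [0.5346, -0.0164, 0.0979]
tool_rot: [-2.084, 2.347, 0.001]
contact_force: [2.5, 7.4, 3.2]
opening: 0.0113
```

Emit:
{"method": "step_arm", "body": {"moves": [[[-0.01, -0.15, 0, 0], [0, 0, 0, 0], [0, 0, 0, 0]]]}}

```text
t: 6.07
tool_pos: [0.5345, -0.0171, 0.0979]
tool_rot: [-2.083, 2.346, 0.002]
contact_force: [2.8, 9.3, 3.3]
opening: 0.0117
```

Emit:
{"method": "step_arm", "body": {"moves": [[[-0.02, -0.15, 0, 0], [0, 0, 0, 0], [0, 0, 0, 0]]]}}

```text
t: 6.32
tool_pos: [0.5344, -0.0179, 0.0979]
tool_rot: [-2.083, 2.345, 0.004]
contact_force: [3.9, 11.9, 3.5]
opening: 0.0115
```

Emit:
{"method": "step_arm", "body": {"moves": [[[-0.01, -0.08, 0, 0], [0, 0, 0, 0], [0, 0, 0, 0]]]}}

```text
t: 6.57
tool_pos: [0.5344, -0.0182, 0.0979]
tool_rot: [-2.082, 2.345, 0.005]
contact_force: [4.1, 14.3, 3.6]
opening: 0.0115
```

Firm rise to 14 N, so the buffer is met. Easing forward to see whether the sear takes the load.

Emit:
{"method": "step_arm", "body": {"moves": [[[0.02, 0.15, 0, 0], [0.02, 0.15, 0, 0], [0.0, 0.1, 0, 0], [0, 0, 0, 0], [0, 0, 0, 0]]]}}

```text
t: 6.98
tool_pos: [0.5346, -0.016, 0.0979]
tool_rot: [-2.085, 2.347, 0.0]
contact_force: [3.0, 8.2, 2.3]
opening: 0.0115
```

Emit:
{"method": "step_arm", "body": {"moves": [[[0.01, 0.1, 0, 0], [0.01, 0.1, 0, 0], [0, 0, 0, 0], [0, 0, 0, 0]]]}}

```text
t: 7.32
tool_pos: [0.5347, -0.0152, 0.0979]
tool_rot: [-2.086, 2.348, -0.002]
contact_force: [3.0, 2.3, 4.1]
opening: 0.0117
```

The load went from 8 to 2 N within 1 mm, so the sear is holding. Releasing.

Emit:
{"method": "step_arm", "body": {"moves": [[[0, 0, 0, 0], [0, 0, 0, 0], [0, 0, 0, 0], [0, 0, 0, 0], [0, 0, 0, 0]]], "grip": 0.35}}

```text
t: 7.73
tool_pos: [0.5335, -0.015, 0.0967]
tool_rot: [2.085, -2.348, -0.001]
contact_force: [0.2, 0.1, 0.9]
opening: 0.0553
```

Emit:
{"method": "step_arm", "body": {"moves": [[[0, 0, 3, 0], [0, 0, 4, 0], [0, 0, 4, 0], [-0.3, -3.5, 2, 0], [-0.3, -3.5, 0, 0], [0, 0, 0, 0], [0, 0, 0, 0]]]}}

```text
t: 8.32
tool_pos: [0.5279, -0.086, 0.2275]
tool_rot: [-2.083, 2.352, -0.0]
contact_force: [0.2, 0.5, 0.1]
opening: 0.0553
```

```bash
python3 - <<'E'
from h import *
np.set_printoptions(precision=4,suppress=True)
o=readout.get_obs();print(o['t'],o['tool_pos'],o['contact_force'])
im=viewer.get_image('wrist')
cv2.imwrite('pics/w3.png',im)
for n,z in {'pull_lug':.125,'pad_middle':.081,'stamp_base':0}.items():
    for r in nets.pinpoint('wrist',n)[:2]: print(n,r['confidence'],r['at'],atz('wrist',r['at'],z))
for r in nets.masks_of('wrist','sear')[:2]: print(r['confidence'],r['box'])
E
```

```text
8.3167 [ 0.5279 -0.086   0.2275] [0.2139 0.4533 0.1302]
pull_lug 0.6 [159.7, 198.8] [ 0.5282 -0.0123  0.125 ]
pad_middle 0.95 [335.9, 175.7] [ 0.5196 -0.1705  0.081 ]
stamp_base 0.5 [462.5, 201.1] [ 0.4478 -0.3499  0.    ]
0.81 [203.7, 165.1, 349.9, 196.2]
```

View pics/w3.png

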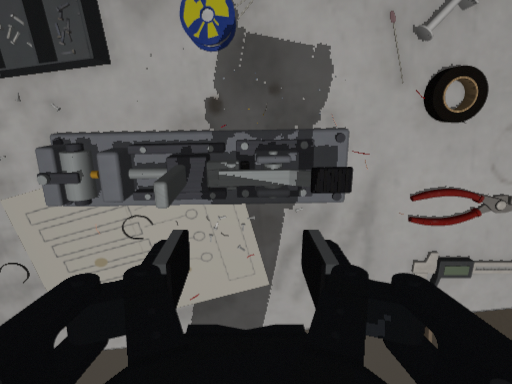

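Cocked and held: the lug's top is now at (163,195), about y −0.014. The pad spans (311–352, 167–192), with its middle at about (0.516, −0.169). I'll shut the fingers and go above it.

Emit:
{"method": "step_arm", "body": {"moves": [[[-0.4, -2.8, 0, 0], [-0.4, -2.8, 0, 0], [-0.4, -2.7, 0, 0], [0, 0, -3, 0], [0, 0, -4, 0], [0, 0, -3, 0], [0, 0, -2, 0], [0, 0, 0, 0], [0, 0, 0, 0]]], "grip": 1}}

```text
t: 9.32
tool_pos: [0.5153, -0.1667, 0.1059]
tool_rot: [2.087, -2.347, -0.005]
contact_force: [0.5, -0.2, 1.0]
opening: -0.0001
```

```bash
python3 - <<'E'
from h import *
np.set_printoptions(precision=4,suppress=True)
o=readout.get_obs();print(o['t'],o['tool_pos'],o['contact_force'],o['opening'])
im=viewer.get_image('wrist')
print(proj('wrist',np.array(o['tool_pos'])),proj('wrist',np.array([.516,-.169,.081])))
for r in nets.pinpoint('wrist','pad_middle')[:1]: print(r['confidence'],r['at'],atz('wrist',r['at'],.081))
cv2.imwrite('pics/w4.png',im)
E
```

```text
9.3167 [ 0.5153 -0.1667  0.1059] [ 0.5297 -0.2057  1.0406] -0.00010305808685699691
[244.5603 242.3137] [248.417  222.9779]
```

View pics/w4.png

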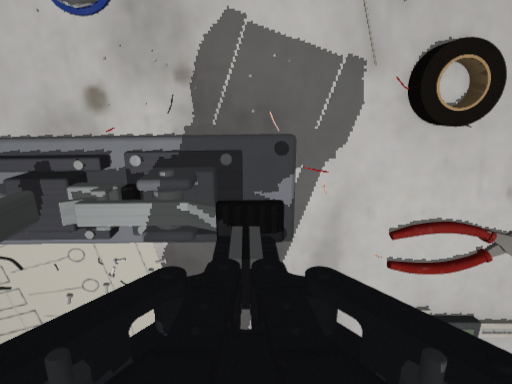

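The pad (217–284, from row 200) is centred at about (250,222), which matches the target. Pressing.

Emit:
{"method": "step_arm", "body": {"moves": [[[0.05, -0.25, -1.0, 0], [0, 0, -0.9, 0], [0, 0, 0, 0], [0, 0, 0, 0]]]}}

```text
t: 9.75
tool_pos: [0.5162, -0.1701, 0.0877]
tool_rot: [2.086, -2.349, -0.002]
contact_force: [0.1, 0.3, 0.1]
opening: -0.0002
```

Emit:
{"method": "step_arm", "body": {"moves": [[[0, 0, -0.3, 0], [0, 0, -0.3, 0], [0, 0, 0, 0]]]}}

```text
t: 10.0
tool_pos: [0.5163, -0.1702, 0.0817]
tool_rot: [2.086, -2.349, -0.001]
contact_force: [-0.5, -0.8, 0.2]
opening: -0.0001
```

Emit:
{"method": "step_arm", "body": {"moves": [[[0, 0, -0.3, 0], [0, 0, -0.3, 0], [0, 0, 0, 0]]]}}

```text
t: 10.25
tool_pos: [0.5169, -0.1704, 0.0762]
tool_rot: [-2.086, 2.349, -0.001]
contact_force: [-0.1, 0.1, 3.9]
opening: -0.0004
```

Emit:
{"method": "step_arm", "body": {"moves": [[[0, 0, -0.3, 0], [0, 0, 0, 0], [0, 0, 0, 0]]]}}

```text
t: 10.5
tool_pos: [0.5169, -0.1713, 0.0742]
tool_rot: [2.086, -2.348, 0.003]
contact_force: [-2.5, -3.0, 5.5]
opening: -0.0003
```

Emit:
{"method": "step_arm", "body": {"moves": [[[0, 0, -0.25, 0], [0, 0, -0.1, 0], [0, 0, 0, 0], [0, 0, 0, 0]]]}}

```text
t: 10.83
tool_pos: [0.5169, -0.1725, 0.0714]
tool_rot: [2.085, -2.346, 0.006]
contact_force: [-4.1, -6.2, 7.6]
opening: -0.0001
```

```bash
python3 - <<'E'
from h import *
o=readout.get_obs();print(o['t'],o['tool_pos'],o['contact_force'])
im=viewer.get_image('wrist');cv2.imwrite('pics/w5.png',im)
im=viewer.get_image('top')
for r in nets.pinpoint('top','pull_lug')[:2]: print(r['confidence'],r['at'],atz('top',r['at'],.125))
E
```

```text
10.8333 [ 0.51691824 -0.17250639  0.07142167] [-4.12312707 -6.21574335  7.60555297]
0.62 [210.8, 205.9] [0.53973719 0.02843602 0.125     ]
```

The lug is forward again in the top view, so it has fired. Lifting off and checking.

Emit:
{"method": "step_arm", "body": {"moves": [[[0, 0, 0.6, 0], [0, 0, 1, 0], [0, 0, 3, 0], [0, 0, 4, 0], [0, 0, 4, 0], [0.2, 3.5, 2, 0], [0.2, 3.5, 0, 0], [0.2, 3.5, 0, 0], [0, 0, 0, 0], [0, 0, 0, 0]]]}}

```text
t: 11.82
tool_pos: [0.5223, -0.0636, 0.2158]
tool_rot: [2.09, -2.345, -0.0]
contact_force: [0.1, -0.3, 0.0]
opening: -0.0003
```

```bash
python3 - <<'E'
from h import *
np.set_printoptions(precision=4,suppress=True)
o=readout.get_obs();print(o['t'],o['tool_pos'],o['contact_force'])
im=viewer.get_image('wrist');cv2.imwrite('pics/w6.png',im)
for n,z in {'pull_lug':.125,'pad_middle':.081}.items():
    for r in nets.pinpoint('wrist',n)[:1]: print(n,r['confidence'],r['at'],atz('wrist',r['at'],z))
viewer.get_image('side')
for n in('solder_reel','flux_vial','side_cutter'):
    for r in nets.pinpoint('side',n)[:1]: print(n,r['confidence'],r['at'],atz('side',r['at'],0))
b=[int(v) for v in proj('wrist',np.array([.545,.06,.05]))];print(b)
x=max(0,b[0]-110);y=max(0,b[1]-60)
c=im[y:y+120,x:x+160];print(x,y)
cv2.imwrite('pics/w6c.png',cv2.convertScaleAbs(cv2.resize(c,None,fx=5,fy=5,interpolation=cv2.INTER_CUBIC),alpha=1.8))
E
```

```text
11.8167 [ 0.5223 -0.0636  0.2158] [ 0.0743 -0.3124  0.0449]
pull_lug 0.91 [129.4, 189.5] [0.5362 0.0252 0.125 ]
pad_middle 0.87 [362.5, 175.3] [ 0.5146 -0.1741  0.081 ]
solder_reel 0.81 [213.1, 223.5] [ 0.6877 -0.0549  0.    ]
flux_vial 0.5 [209.9, 192.4] [ 0.6996 -0.1969  0.    ]
side_cutter 0.49 [295.4, 162.4] [ 0.438  -0.3525  0.    ]
[120, 166]
10 106
```

View pics/w6c.png

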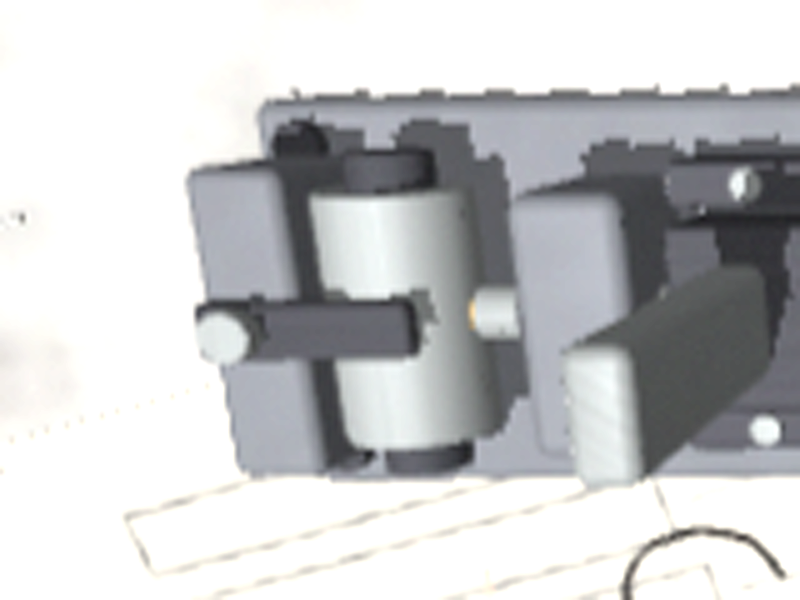

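The tool has fired. The nose sits at the hub with only a sliver of brass left at crop (472,312). I'll take a closer view from directly above to judge whether it is home.

Emit:
{"method": "step_arm", "body": {"moves": [[[0.4, 3.3, 0, 0], [0.4, 3.3, 0, 0], [0.4, 3.3, 0, 0], [0.4, 3.0, 0, 0], [0, 0, -3, 0], [0, 0, -3, 0], [0, 0, 0, 0], [0, 0, 0, 0]]]}}

```text
t: 12.83
tool_pos: [0.5372, 0.0633, 0.1539]
tool_rot: [2.083, -2.347, -0.005]
contact_force: [0.4, -0.3, -0.1]
opening: 0.0002
```

```bash
python3 - <<'E'
from h import *
np.set_printoptions(precision=4,suppress=True)
o=readout.get_obs();print(o['t'],o['tool_pos'],o['contact_force'])
im=viewer.get_image('wrist')
b=[int(v) for v in proj('wrist',np.array([.546,.083,.035]))];print(b)
x=max(0,b[0]-80);y=max(0,b[1]-60)
c=im[y:y+120,x:x+160];print(x,y)
cv2.imwrite('pics/w7c.png',cv2.convertScaleAbs(cv2.resize(c,None,fx=5,fy=5,interpolation=cv2.INTER_CUBIC),alpha=1.6))
E
```

```text
12.8333 [0.5372 0.0633 0.1539] [ 0.4298 -0.2929 -0.0618]
[222, 178]
142 118
```

View pics/w7c.png

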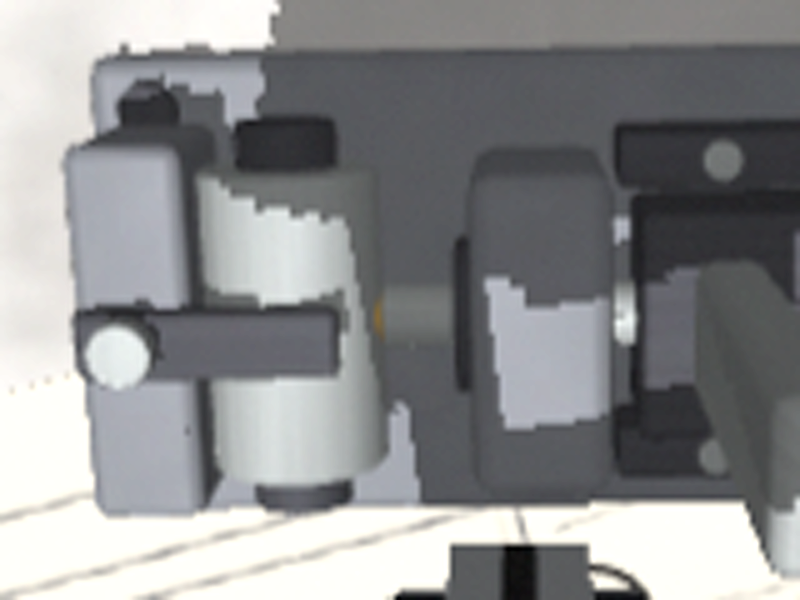

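The brass is flush with the hub's edge (crop 380,315) with the nose against it, so the pin is home and the robot is clear. Handing in.

```bash
python3 -c "from h import *; print(ctrl.finish_job())"
```

```text
the job is handed in; nothing more can be done
None
```

The striker was cocked and fired, and the pin looks fully home in the hub. The job is handed in at about 13 s of the 42 s limit.

- **Cocking:** I gripped the lug and drew it back about 38 mm. I stopped when the pull rose firmly to 14 N on the buffer, well under the 23 N at which it is strained. Easing forward, the load fell from 8 to 2 N as the sear took it. After I let go, a picture showed the lug still held back.
- **Firing:** I pressed the pad down about 10 mm with the fingers shut, then lifted clear.
- **Last checks:** The lug is forward again. A close view shows the brass flush with the hub's edge and the striker's nose against it. The gripper was free, with a wrist force of about 0.5 N.
- **Bystanders:** The networks' estimates of the reel, vial and cutters agree with the start only to about 4–17 mm. I put that down to detection scatter, because the arm never went near them. I did not look at the bystanders again close up.
- **Weaker readings:** The wrist force dipped to about 3 N during the pull, below the spring's nominal load, before it rose on the buffer. I did not measure the pin's depth or the sear's tilt directly, only from the pictures.

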